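# Close the recessed bench valve by feel

### The job

Close the green valve: slide its clear cover back, reach into the well and turn the green knob clockwise until you feel it come up on its seat and it is snug (about 0.2 N m beyond the torque it takes to turn freely, never more than 0.4), then slide the cover fully shut again. Do not press hard on the lip of the well, and leave the blue valve and everything else on the bench as they are.

Things in the scene. Friction and masses are not known exactly. Their poses are not given: they have to be found in the camera images.
- green_valve: white fixed bench valve unit, 250 x 136 mm, 80 mm high, with an open square well 100 x 100 mm holding the green knob. Origin at table level under the knob's axis; it spans x -65 to 185, y -68 to 68 mm. Well floor 35 mm, rim 80 mm above the table. Its x axis (yaw within 0.25 rad of world x) is the way the cover opens. The one to work on; left or right.
- green_collar: the grey lip around the green well: walls 15 to 18 mm thick up to 80 mm above the table, with two rails 8 mm higher at y = +-63 mm; same origin and axes as the unit. Press on it with no more than 15 N.
- green_grip (a point): centre of the green knob's bar, on the knob's vertical axis, 57.5 mm above the table. The bar is 46 mm long, 16 mm wide, upright sides, from 43 to 72 mm above the table (8 mm below the rim); under it only a thin stem of 12 mm radius.
- green_knob (a joint): green knob's angle, rad; 0: bar along the unit's x, white pointer at the -x end; grows clockwise seen from above (closing), so bar yaw = unit yaw - angle. Starts within +-0.15. Running friction 0.15 N m; stays where left (at standstill it can mask up to that much torque). Somewhere from 0.6 to 1.4 (varies, unseen) it meets a springy seat.
- green_pointer (a point): end of the white pointer on the green knob, 23 mm from its axis, 72 mm up. Feel of the knob: from the seat's first touch the torque climbs 4 N m per rad above running friction. Snug: 0.06 to 0.40 N m above it, aim at 0.2; over 0.42 harms the seat. Let go, it springs back until 0.15 N m or less remains. (A hidden lug, 30 mm from the axis, bears on the seat.)
- green_cover (a joint): opening of the green unit's clear sliding cover, m: 0 shut over the well, 0.115 fully open (stops at both ends); slides along the unit's x, 2 N friction, stays where left. Starts between 0 and 0.015. A plate 112 x 112 x 5 mm lying on the rim, its top 85.5 mm above the table; the well is free of it beyond 0.106.
- green_fin (a point): centre of the green grip fin that stands on the clear cover: 40 mm long along the unit's x, 14 mm thick along its y, from 85.5 to 115.5 mm above the table (centre 100.5 mm); it is 35 mm beyond the cover's middle in the unit's +x and moves with the cover.
- blue_valve: white fixed bench valve unit, 250 x 136 mm, 80 mm high, with an open square well 100 x 100 mm holding the blue knob. Origin at table level under the knob's axis; it spans x -65 to 185, y -68 to 68 mm. Well floor 35 mm, rim 80 mm above the table. Its x axis (yaw within 0.25 rad of world x) is the way the cover opens.  Same as the green one, with blue knob and fin; to be left alone.
- blue_pointer (a point): end of the white pointer on the blue unit's knob, 23 mm from its axis, 72 mm above the table; it must stay as it is.
- blue_fin (a point): centre of the blue grip fin on the blue unit's cover, 100.5 mm above the table, size as the green fin; it must stay as it is.
- bottle_a: amber bottle with blue cap, 76 mm diameter, 160 mm high, loose bystander; origin at the centre of its foot
- bottle_b: second amber bottle, the same size, loose bystander; origin at the centre of its foot
- beaker: open glass beaker, 72 mm diameter, 90 mm high, loose bystander; origin at the centre of its foot
- red_dish: shallow red plastic bowl, 120 mm diameter, 40 mm high, loose bystander; origin at the centre of its foot
- wrench: steel spanner 180 mm long, 8 mm high, lying flat on the robot's right, loose bystander; origin at its middle on the table, x along it
- flask: steel jar with blue cap, 72 mm diameter, 130 mm high, loose bystander; origin at the centre of its foot

How it is judged:
On the way, in this order (a step that is already met when the one before it is completed fails the run):
1. the green unit's cover is slid back (more than 90 mm open) (value of joint green_cover above 0.09 m), for 0.1 s.
2. with the cover back, the green knob is turned onto its seat (more than 2 N on the seat, 0.06 N m at the knob) (contact force between green_lug_c0 and anything else above 2 N and value of joint green_cover above 0.09 m), for 0.3 s.
At the end, for the whole second after the job is handed in: The green knob rests on its seat with more than 2 N at the lug (0.06 N m at the knob), never having exceeded 14 N (0.42 N m); the green cover is shut to within 6 mm; knob and cover are at rest; the blue knob and cover and the bystanders stand where they were (contact force between green_lug_c0 and anything else above 2 N and value of joint green_cover below 0.006 m and velocity of joint green_knob between -0.05 and 0.05 rad/s and velocity of joint green_cover between -0.01 and 0.01 m/s); the robot touches nothing.
It fails at once if the seat is damaged: more than 14 N on it (0.42 N m at the knob above its friction) (contact force between green_lug_c0 and anything else above 14 N).
It fails at once if the gripper presses on the lip of the green well with more than 15 N (contact force between the arm and green_collar above 15 N).
It fails at once if the blue knob is turned (pointer moved more than 4 mm) (distance of blue_pointer from where it was at the start of the episode above 0.004 m).
It fails at once if the blue cover is moved more than 8 mm (distance of blue_fin from where it was at the start of the episode above 0.008 m).
It fails at once if a bystander is moved more than 30 mm (distance of any of bottle_a, bottle_b, beaker, red_dish, wrench, flask from where it was at the start of the episode above 0.03 m).
It also fails if it takes over 72 s, if anything falls off the work surface, if the arm or the gripper's body presses on something with over 40 N, if the wrist force passes 120 N, or if a joint passes its speed limit or range.

### The arm

A 7-joint arm with a two-finger parallel gripper is mounted at the origin on the work surface. World frame = base frame: x ahead of the robot, y to its left, z up, the work surface at z = 0. Lengths are in m, angles in rad, forces in N, time in s.
With the tool pointing down it reaches from about 0.425 to 0.925 m from the base axis. Payload 6.8 kg.
Tool frame: the origin (TCP) lies midway between the tips of the shut fingers; the grasp point (between the pads) lies r.grip_depth behind it (r.grip_depth is the distance from the TCP to the grasp point, in m); z points along the fingers, y is the direction in which the jaws open and shut (so a half turn about z gives the same grasp; the last joint's range is limited). The gripper opens to 88 mm and grips with 3 to 60 N. Pads are 20 mm wide; open, the fingers measure 115 mm over their backs; the gripper's body (75 mm by 178 mm) begins 61 mm behind the grasp point.
Start: joints at [-1.409, 0.477, 0.022, 1.555, -0.011, 1.109, -0.083], TCP at [0.18, 0.651, 0.2] pointing down, gripper open.
Joint ranges: [-2.96, 2.96], [-0.34, 2.1], [-1.41, 1.46], [0.24, 2.44], [-1.37, 4.51], [0.17, 1.92], [-2.96, 2.96]. Speed limits (rad/s): [2.39, 2.39, 3.14, 3.14, 3.14, 3.14, 3.14].

### API

Orientations are given as a unit quaternion [x, y, z, w].
In Python, from workcell import status, get_image, calibration, workorder, find_in, r gives the robot as it stands.
- The arm moves only by the shell command python3 -m handwheel 'ROWS'. ROWS is text: rows parted by semicolons, each of 5 numbers parted by spaces: the shift along the world's x, y, z in mm, then the turn about the world's z in degrees, then the closure, from 0 (fully open) to 1 (shut). In form: tx ty tz spin claw; .... A call has 1 to 8 rows; each row shifts and turns the commanded pose from where the row before left it; what a row does not reach is not made up. A row lasts 1/10 s, in which the tool goes at most 50 mm and 8.59 degrees, less where a joint would pass 70% of its speed; a pose out of reach is approached as far as the arm can. A call is refused whole if a number of a shift passes 50 or a number of a turn 8.59, either way. A call with a gripper value outside its range is refused whole. The fingers move at their own pace and stop on an object; the grip force is fixed at half the most. Time passes only in rows, so rows that do not move let the fingers close. It gives the time, the measured TCP pose, the force and the opening at its end, in the units of the state.
- status.state(): the state, without advancing time (a new reading comes with each control period).
- get_image(name): name is "side" or "top"; returns the picture (480x640x3 uint8, blue, green, red); there is no depth.
- calibration(name): a dict with "fx", "fy", "cx", "cy" (pixels), "k1" (the pictures are not rectified: a ray, as slopes to the right and down, at radius r is drawn at 1 + k1 r^2 times it, then the intrinsics apply), "world_to_cam" (4x4, takes a point from world to camera coordinates). Camera axes: x right, y down, z forward; pixel columns grow to the right and rows downward; lengths in m; the calibration is good to about 2 mm. A picture is of the moment at which its call begins. calibration takes no time and is no camera call.
- workorder.sign_off(): hands the job in, once; it reports no verdict.
Trained networks look in the newest picture that a camera, given by its name, has taken for a name from the list of things; names that differ only in an ending like _2 or _b are one class to them, and where a whole thing is asked for, a point or a joint stands for the part that bears it (a point fixed in the world has none). Each returns a list of dicts, best first, with "conf" (0 to 1); they miss things now and then, are a little off and sometimes report something else, mostly with a low value. They report only what shows in the picture. A call takes as long as a camera call.
- find_in(camera, target): "centre" ([x, y, z] in m, in world coordinates, good to about 4 mm: the middle of the surface that is visible of it).
The state is a dict: "t": time; "qpos": joint angles; "joint_velocities": joint speeds; "effort": joint torques, N m; "ee_pos": TCP position; "eef_rot": TCP orientation; "contact_force": force on the tool from outside, world axes, zero at the start; "torque": the same for the moment, N m; "opening": finger opening in m.
Only numpy, scipy, OpenCV 4.12 (cv2) and the standard library are available. Lean on these libraries where they do the work, as an engineer would, in place of code of your own. Each camera call takes 0.05 s, during which the arm holds its last target.

## Working session

There is one attempt and no reset: what is moved stays moved. The work goes in short steps, Python scripts to look and compute and a shell command to move; the robot and the scene stay as the last step left them, time stands still between calls to the robot, and variables do not carry over. Pictures are saved under pics/ and viewed, and the job is handed in when it is done.

```bash
mkdir -p pics; ls; python3 - <<'E'
from workcell import status,get_image,calibration,find_in,r
import cv2
print(r.grip_depth, status.state())
for c in("side","top"):
    im=get_image(c); cv2.imwrite(f"pics/{c}0.png",im); print(calibration(c))
    for t in("green_valve","green_grip","green_pointer","green_fin","blue_fin","blue_valve","bottle_a","flask"):
        print(c,t,[(d['conf'],[round(float(v),4) for v in d['centre']]) for d in find_in(c,t)][:3])
E
```

```text
pics
0.0187 {'t': 0.0, 'qpos': array([-1.40912028,  0.47778533,  0.02232076,  1.55647565, -0.01147778,
        1.1093121 , -0.08306144]), 'joint_velocities': array([-0.00133755, -0.00125351, -0.00079337,  0.00020703,  0.00249041,
        0.00111751, -0.00123935]), 'effort': array([-9.96661765e-04, -5.82848740e+01,  1.53415248e+00, -2.72614002e+01,
       -5.43628971e-02,  1.68252405e-02,  1.67278968e-04]), 'ee_pos': array([0.17973568, 0.64993919, 0.19928111]), 'eef_rot': array([ 1.34436349e-01,  9.90921798e-01, -9.24831055e-04, -5.03716464e-05]), 'contact_force': array([-0.47872265, -0.00453359,  0.31803369]), 'torque': array([-0.06714515, -0.02918456, -0.01480302]), 'opening': 0.08767976650867851}
{'fx': 456.6970367684094, 'fy': 456.6970367684094, 'cx': 312.33153943637404, 'cy': 240.86541642371213, 'k1': -0.042762960699434034, 'world_to_cam': array([[ 0.90286089, -0.42991388,  0.0040339 , -0.55191152],
       [-0.32115038, -0.68062564, -0.65849159,  0.25390346],
       [ 0.28584025,  0.59323081, -0.75257727,  1.09744015],
       [ 0.        ,  0.        ,  0.        ,  1.        ]])
[... 562 characters left out ...]
  2.04906297e-03,
        -4.11366470e-02],
       [-9.93125078e-01, -2.07510898e-02, -1.15204042e-01,
         6.23333227e-01],
       [ 1.15221749e-01,  3.44280790e-04, -9.93339735e-01,
         1.30552604e+00],
       [ 0.00000000e+00,  0.00000000e+00,  0.00000000e+00,
         1.00000000e+00]])}
top green_valve [(0.75, [0.5522, -0.1533, 0.0815]), (0.29, [0.4397, -0.3405, 0.0076])]
top green_grip []
top green_pointer []
top green_fin [(0.6, [0.4907, -0.1485, 0.0868])]
top blue_fin [(0.88, [0.4671, 0.1656, 0.0854])]
top blue_valve [(0.81, [0.5288, 0.166, 0.0766])]
top bottle_a [(0.92, [0.4596, -0.4263, 0.1095]), (0.64, [0.638, -0.4289, 0.1101])]
top flask [(0.56, [0.6525, 0.3948, 0.1293])]
```

View pics/top0.png

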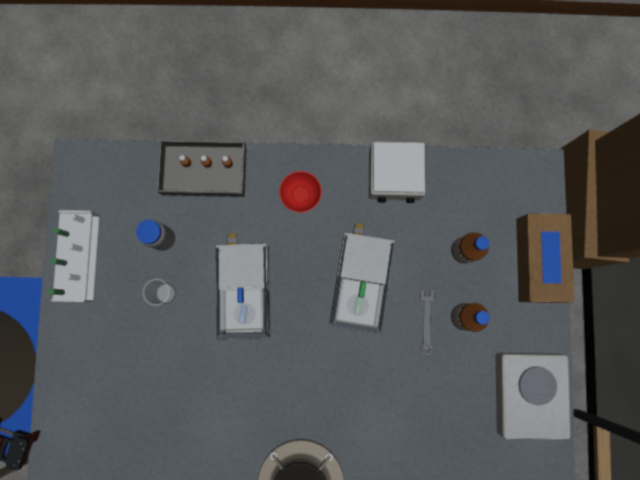

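View pics/side0.png

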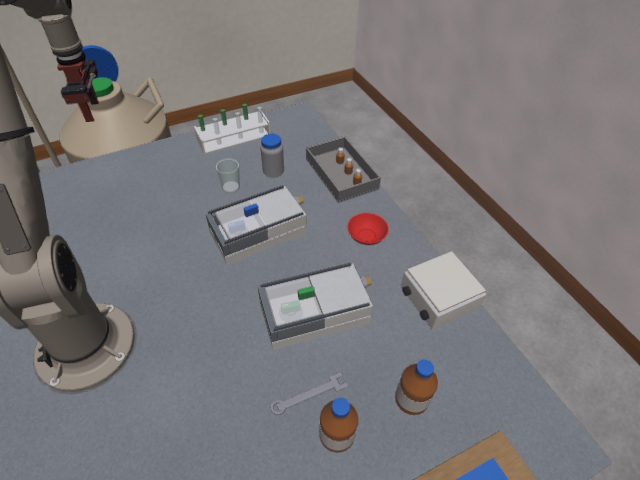

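```bash
cat > h.py <<'E'
import numpy as np,cv2
from workcell import calibration
def proj(c,P):
    K=calibration(c);P=np.atleast_2d(P);M=K['world_to_cam']
    q=P@M[:3,:3].T+M[:3,3];s=q[:,:2]/q[:,2:];r2=(s**2).sum(1,keepdims=True);s=s*(1+K['k1']*r2)
    return s*[K['fx'],K['fy']]+[K['cx'],K['cy']]
def ray(c,uv,z):
    K=calibration(c);M=K['world_to_cam'];d=(np.array(uv,float)-[K['cx'],K['cy']])/[K['fx'],K['fy']]
    s=d.copy()
    for _ in range(20): s=d/(1+K['k1']*(s@s))
    v=M[:3,:3].T@np.array([s[0],s[1],1]);o=-M[:3,:3].T@M[:3,3]
    return o+v*(z-o[2])/v[2]
def unit(x,y,yaw,P):
    P=np.atleast_2d(np.array(P,float));c,s=np.cos(yaw),np.sin(yaw)
    return np.c_[x+c*P[:,0]-s*P[:,1],y+s*P[:,0]+c*P[:,1],P[:,2]]
E
python3 - <<'E'
import cv2
t=cv2.imread('pics/top0.png');s=cv2.imread('pics/side0.png')
a=cv2.resize(t[215:340,310:410],None,fx=4.8,fy=4.8,interpolation=cv2.INTER_CUBIC);cv2.imwrite('pics/tz.png',a)
a=cv2.resize(s[255:350,250:385],None,fx=5.5,fy=5.5,interpolation=cv2.INTER_CUBIC);cv2.imwrite('pics/sz.png',a)
E
```

```text
(no output)
```

View pics/tz.png

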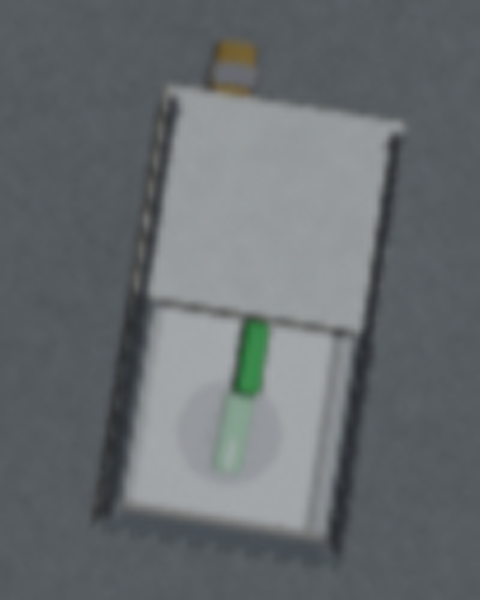

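View pics/sz.png

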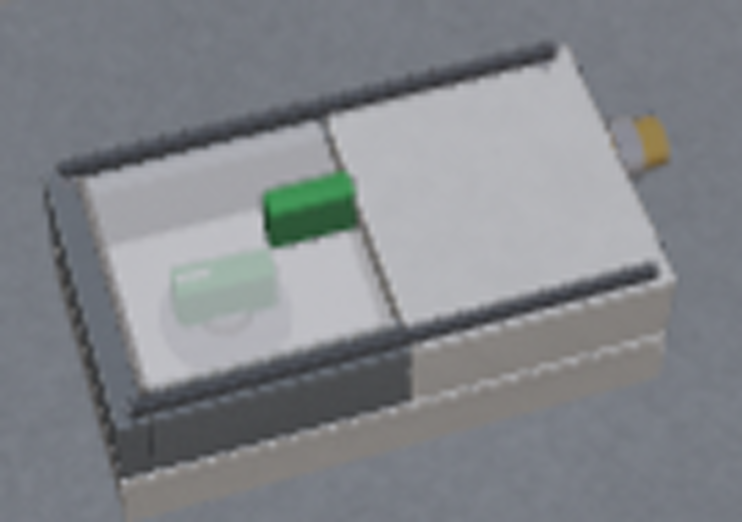

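```bash
cat > fit.py <<'E'
from h import *
from scipy.optimize import least_squares
T=lambda a,b:(a/4.8+310-.4,b/4.8+215-.4)
S=lambda a,b:(a/5.5+250-.4,b/5.5+255-.4)
obs=[('top',(185,68,80),T(168,88)),('top',(185,-68,80),T(405,125)),('top',(-65,66,88),T(100,518)),('top',(-65,-66,88),T(337,553)),
('side',(185,68,80),S(567,45)),('side',(185,-68,80),S(676,280)),('side',(-65,68,80),S(46,185)),('side',(-65,-66,88),S(132,410)),]
def f(p,full=0):
    return np.concatenate([proj(c,unit(p[0],p[1],p[2],np.array(P)/1e3))[0]-uv for c,P,uv in obs])
r=least_squares(f,[.45,-.16,-.1],loss='soft_l1');print(r.x,f(r.x).round(1))
p=r.x
for c in('top','side'):
    for n,off,pp in(('fin',(35,0,115.5),0),): pass
# fin: pixels of green
for c,im in(('top',cv2.imread('pics/top0.png')),('side',cv2.imread('pics/side0.png'))):
    h=cv2.cvtColor(im,cv2.COLOR_BGR2HSV);m=cv2.inRange(h,(45,150,50),(80,255,255))
    n,l,st,ce=cv2.connectedComponentsWithStats(m)
    for i in range(1,n):
        if st[i,4]>30: print(c,st[i],ce[i])
    for cov in(0,.0075,.015): print(cov,proj(c,unit(*p,[[.035+cov,0,.1155],[.035+cov,0,.1005]])))
    big=im.copy()
    b=cv2.resize(im,None,fx=5,fy=5,interpolation=cv2.INTER_CUBIC)
    for a in([(-65,-68),(185,-68),(185,68),(-65,68)],[(-50,-50),(50,-50),(50,50),(-50,50)],[(15,-7),(55,-7),(55,7),(15,7)],[(-23,-8),(23,-8),(23,8),(-23,8)]):
        z={68:80,50:80,7:115.5,8:72}[abs(a[0][1])]
        q=proj(c,unit(*p,[(x/1e3,y/1e3,z/1e3) for x,y in a]))
        cv2.polylines(b,[((q+.5)*5).astype(int)],True,(0,0,255),1)
    x0,y0=((300,212) if c=='top' else (245,250))
    cv2.imwrite(f'pics/fit_{c}.png',b[y0*5:y0*5+600,x0*5:x0*5+ (550 if c=='top' else 700)])
E
python3 fit.py
```

```text
[ 0.48431142 -0.14541577 -0.14276459] [-0.2 -2.   0.5 -1.5 -0.   1.4  0.6  2.4  0.5 -0.5  0.9 -0.4 -0.3 -2.5
 -3.   0.9]
0 [[362.23106956 289.80150111]
 [361.6698482  290.01785551]]
0.0075 [[362.67373206 286.92327438]
 [362.10768164 287.17335048]]
0.015 [[363.11571121 284.04879583]
 [362.54484853 284.33250437]]
side [ 92  78  21  19 302] [101.8013245   85.98675497]
0 [[304.54585368 289.32246386]
 [304.60219477 292.98364962]]
0.0075 [[307.60844179 288.54970764]
 [307.63253199 292.21411527]]
0.015 [[310.66267519 287.77886971]
 [310.65469593 291.44645582]]
```

View pics/fit_top.png

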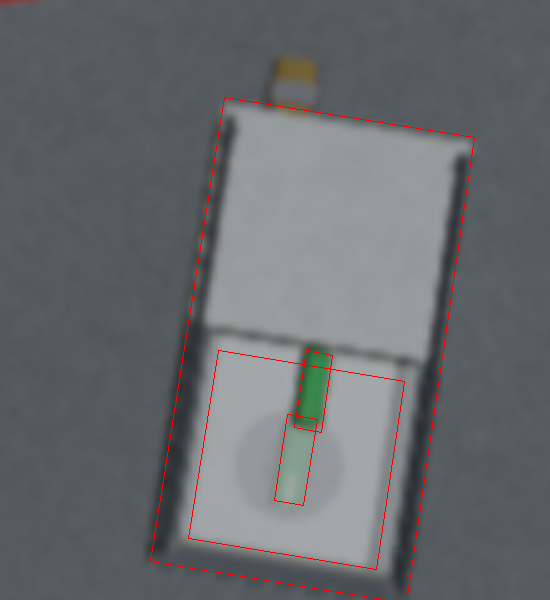

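View pics/fit_side.png

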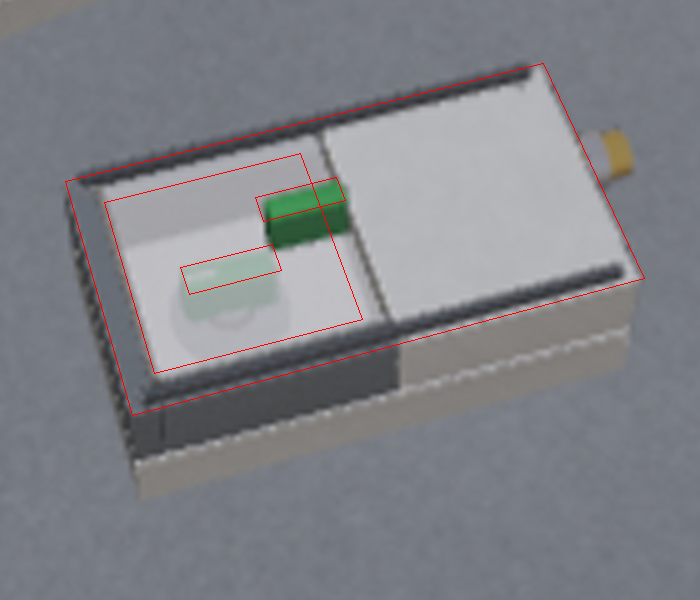

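```bash
python3 -m handwheel '34 -25 0 1 0;34 -25 0 1 0;34 -25 0 1 0;34 -25 0 1 0;34 -25 0 1 0;34 -25 0 1 0;34 -25 0 1 0;34 -25 0 0 0'; python3 -c "
from workcell import status;s=status.state();print(s['qpos'],s['joint_velocities'])"
```

```text
t: 1.7
ee_pos: [0.4532, 0.4495, 0.2005]
eef_rot: [0.073, 0.997, 0.0, 0.0]
contact_force: [-0.1, 0.6, -0.1]
opening: 0.0884
[-0.94134957  0.41595379  0.0842152   1.65322658 -0.03879105  1.0736042
  0.57790182] [ 0.57372561  0.08946176  0.12909498 -0.1296713  -0.06680349  0.0393964
  0.70210082]
```

```bash
python3 -m handwheel '5 -46 0 0 0.3;5 -46 0 0 0.4;5 -46 0 0 .5;5 -46 0 0 .5;5 -46 0 0 .5;5 -46 0 0 .5;5 -46 0 0 .5;5 -46 0 0 .5'; python3 -m handwheel '5 -46 0 0 0.5;5 -46 0 0 0.5;5 -46 0 0 .5;5 -46 0 0 .5;5 -46 0 0 .5;0 0 0 0 .5;0 0 0 0 .5'; python3 -c "
from workcell import status;s=status.state();print(s['qpos'],s['joint_velocities'],s['torque'])"
```

```text
t: 2.5
ee_pos: [0.4919, 0.0808, 0.2006]
eef_rot: [0.074, 0.997, 0.0, 0.0]
contact_force: [0.9, -0.5, -0.6]
opening: 0.0441
t: 3.2
ee_pos: [0.5168, -0.1483, 0.2003]
eef_rot: [0.075, 0.997, 0.0, 0.0]
contact_force: [-0.9, 0.9, -0.2]
opening: 0.0439
[-0.15973022  0.2582904   0.38776409  1.90548493 -0.11509652  0.99925624
  1.69927358] [-0.03682941 -0.00775531 -0.03704297  0.01281914 -0.00583186  0.00168044
 -0.00469423] [ 0.04741776 -0.05960438  0.02251835]
```

```bash
python3 -m handwheel '7 -2 -25 0 .5;0 0 -25 0 .5;0 0 -20 0 .5;0 0 0 0 .5'; python3 - <<'E'
from workcell import *
from h import *
for c,(x,y) in(('side',(230,210)),('top',(300,200))):
    im=get_image(c);cv2.imwrite(f'pics/{c}1.png',cv2.resize(im[y:y+140,x:x+160],None,fx=4,fy=4,interpolation=cv2.INTER_CUBIC))
E
```

```text
t: 3.6
ee_pos: [0.5221, -0.1466, 0.1279]
eef_rot: [0.072, 0.997, 0.001, -0.003]
contact_force: [-0.0, 0.4, -0.5]
opening: 0.0439
```

View pics/side1.png

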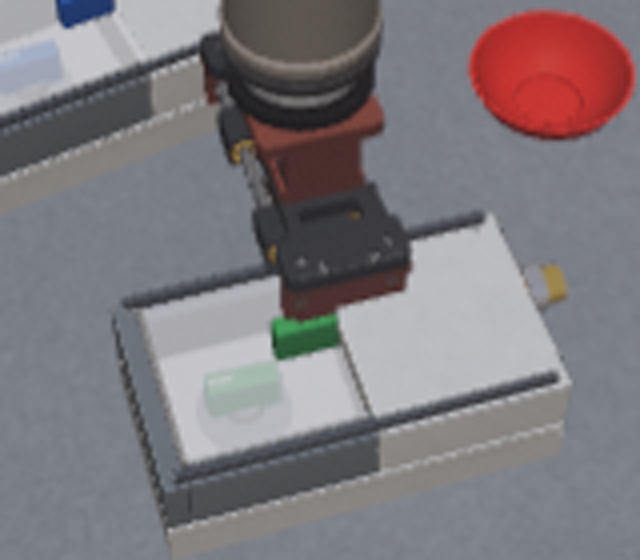

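View pics/top1.png

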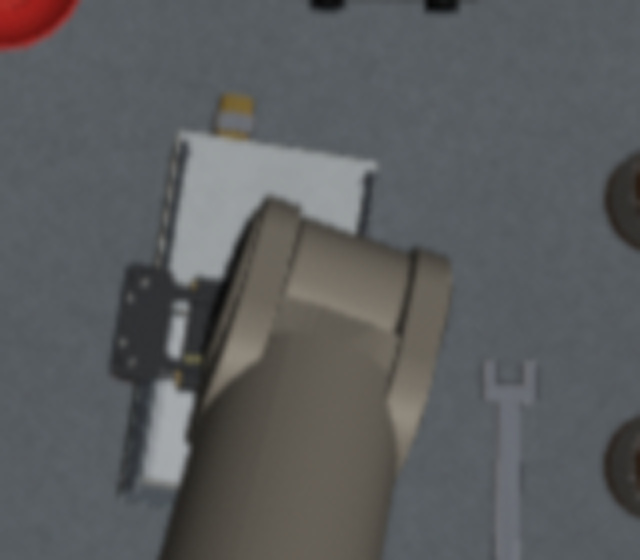

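```bash
python3 -m handwheel '0 0 0 0 .5;0 0 0 0 .5';python3 -m handwheel '0 -2 -15 0 .5;0 0 -18 0 .5;0 0 0 0 .5;0 0 0 0 .5'
```

```text
t: 3.9
ee_pos: [0.5248, -0.1491, 0.1315]
eef_rot: [0.073, 0.997, 0.0, 0.001]
contact_force: [0.4, 0.5, -0.7]
opening: 0.0436
t: 4.3
ee_pos: [0.5242, -0.1515, 0.0979]
eef_rot: [0.074, 0.997, 0.0, 0.0]
contact_force: [-0.1, -0.0, -0.2]
opening: 0.0439
```

```bash
python3 -m handwheel '0 0 -5 0 .5;0 0 0 0 .7;0 0 0 0 .8;0 0 0 0 .9;0 0 0 0 1;0 0 0 0 1'; python3 -m handwheel '0 0 0 0 1;0 0 0 0 1'; python3 -c "
from workcell import status;s=status.state();print(s['torque'])"
```

```text
t: 4.9
ee_pos: [0.5241, -0.1507, 0.0924]
eef_rot: [0.074, 0.997, 0.0, 0.0]
contact_force: [0.3, 1.9, 1.1]
opening: 0.0124
t: 5.1
ee_pos: [0.5242, -0.1507, 0.0924]
eef_rot: [0.073, 0.997, 0.0, 0.0]
contact_force: [-0.1, 3.7, 1.9]
opening: 0.0122
[7.93506737e-01 9.66470449e-02 6.22445199e-05]
```

```bash
python3 -m handwheel '5 -0.7 0 0 1;12 -1.7 0 0 1;12 -1.7 0 0 1;12 -1.7 0 0 1;12 -1.7 0 0 1;12 -1.7 0 0 1;12 -1.7 0 0 1;12 -1.7 0 0 1'; python3 -m handwheel '8 -1.2 0 0 1;3 -0.4 0 0 1;0 0 0 0 1;0 0 0 0 1'
```

```text
t: 5.9
ee_pos: [0.6143, -0.1637, 0.0924]
eef_rot: [0.073, 0.997, 0.0, 0.0]
contact_force: [-2.0, 5.2, 5.7]
opening: 0.0123
t: 6.3
ee_pos: [0.6255, -0.1653, 0.0924]
eef_rot: [0.073, 0.997, 0.0, 0.001]
contact_force: [2.7, 3.7, 2.4]
opening: 0.0121
```

```bash
python3 -m handwheel '4 -0.6 0 0 1;3 -0.4 0 0 1;0 0 0 0 1;0 0 0 0 1'; python3 -m handwheel '2 -0.3 0 0 1;2 -0.3 0 0 1;0 0 0 0 1'
```

```text
t: 6.7
ee_pos: [0.6312, -0.1662, 0.0924]
eef_rot: [0.074, 0.997, 0.0, 0.0]
contact_force: [0.0, 4.9, 3.6]
opening: 0.0123
t: 7.0
ee_pos: [0.6334, -0.1665, 0.0923]
eef_rot: [0.074, 0.997, 0.001, -0.002]
contact_force: [-5.0, 6.1, 7.8]
opening: 0.0123
```

```bash
python3 -m handwheel '2 -0.3 0 0 1;0 0 0 0 1;0 0 0 0 1'; python3 -m handwheel '2 -0.3 0 0 1;0 0 0 0 1;0 0 0 0 1'
```

```text
t: 7.3
ee_pos: [0.6335, -0.1665, 0.0921]
eef_rot: [0.074, 0.997, 0.001, -0.003]
contact_force: [-9.8, 6.9, 13.1]
opening: 0.0128
t: 7.6
ee_pos: [0.6336, -0.1665, 0.092]
eef_rot: [0.074, 0.997, 0.001, -0.005]
contact_force: [-15.1, 8.9, 17.1]
opening: 0.0122
```

```bash
python3 -m handwheel '-4 0.6 0 0 1;0 0 0 0 .8;0 0 0 0 .5;0 0 0 0 .5;0 0 20 0 .5;0 0 40 0 .5; 40 0 40 0 .5;40 0 0 0 .5'; python3 - <<'E'
from workcell import *
from h import *
print(status.state()['torque'])
for c,(x,y) in(('side',(230,210)),('top',(300,200))):
    im=get_image(c);cv2.imwrite(f'pics/{c}2r.png',im);cv2.imwrite(f'pics/{c}2.png',cv2.resize(im[y:y+140,x:x+160],None,fx=4.5,fy=4,interpolation=cv2.INTER_CUBIC) if 0 else cv2.resize(im[y:y+140,x:x+160],None,fx=4,fy=4,interpolation=cv2.INTER_CUBIC))
    for t in('green_grip','green_pointer','green_fin','green_knob'): print(c,t,[(d['conf'],d['centre']) for d in find_in(c,t)])
E
```

```text
t: 8.4
ee_pos: [0.7132, -0.17, 0.1944]
eef_rot: [0.075, 0.997, -0.001, 0.004]
contact_force: [0.5, -0.7, 1.8]
opening: 0.044
[-0.01092299 -0.05508356 -0.01824057]
side green_grip [(0.79, [0.4825, -0.1472, 0.0676])]
side green_pointer [(0.69, [0.4849, -0.153, 0.0692]), (0.55, [0.6503, 0.3818, 0.0915]), (0.19, [0.4463, -0.46, 0.1119])]
side green_fin [(0.84, [0.5986, -0.17, 0.0837]), (0.22, [0.4449, -0.3386, 0.0046])]
side green_knob []
top green_grip []
top green_pointer []
top green_fin []
top green_knob []
```

View pics/side2.png

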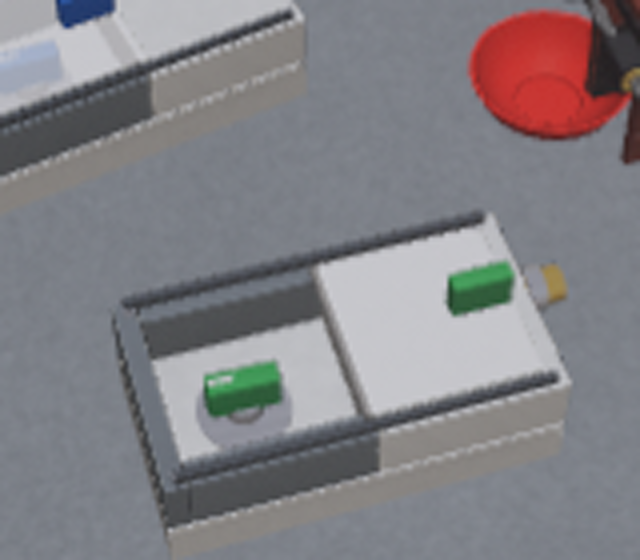

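View pics/top2.png

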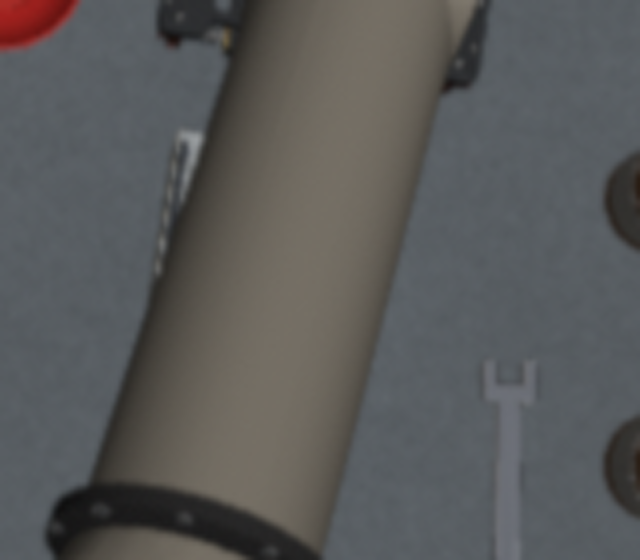

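```bash
cat > sil.py <<'E'
from h import *
from scipy.optimize import minimize
import sys
im=cv2.imread(sys.argv[1]);h=cv2.cvtColor(im,cv2.COLOR_BGR2HSV);m=cv2.inRange(h,(45,110,40),(85,255,255))
n,l,st,ce=cv2.connectedComponentsWithStats(m)
U=(.4843,-.1454,-.143)
def sil(cx,cy,yaw,L,W,z0,z1,S=8):
    P=[(a*L/2,b*W/2,z) for a in(-1,1) for b in(-1,1) for z in(z0,z1)]
    q=proj('side',unit(cx,cy,yaw,P));return q
for i in range(1,n):
    if st[i,4]<40 or not 250<ce[i][0]<400: continue
    x,y,w,hh=st[i,:4]; x-=6;y-=6;w+=12;hh+=12
    S=6;tgt=cv2.GaussianBlur(cv2.resize((l==i)[y:y+hh,x:x+w].astype(np.float32),None,fx=S,fy=S,interpolation=cv2.INTER_LINEAR),(0,0),4)
    fin=ce[i][0]>320
    dims=(.04,.014,.0855,.1155) if fin else (.046,.016,.043,.072)
    X0=unit(*U,[[.150 if fin else 0,0,0]])[0]
    def cost(p):
        q=sil(p[0]/100,p[1]/100,p[2]/10,*dims); k=np.zeros(tgt.shape,np.float32)
        cv2.fillConvexPoly(k,np.round((cv2.convexHull(q.astype(np.float32))[:,0]-[x-.5,y-.5])*S*16).astype(np.int32),1,shift=4)
        return ((cv2.GaussianBlur(k,(0,0),4)-tgt)**2).mean()
    best=None
    for a in np.arange(-.35,.1,.05) if len(sys.argv)<3 else [float(sys.argv[2])]:
        r=minimize(cost,[X0[0]*100,X0[1]*100,a*10],method='Nelder-Mead',options=dict(initial_simplex=np.array([X0[0]*100,X0[1]*100,a*10])+np.array([[0,0,0],[.5,0,0],[0,.5,0],[0,0,.5]])))
        print(round(a,2),r.fun.round(5),r.x/[100,100,10])
    print(fin,st[i],X0)
E
python3 sil.py pics/side2r.png
```

```text
-0.35 0.06025 [ 0.63079724 -0.16632124 -0.24396952]
-0.3 0.05962 [ 0.63072429 -0.16645996 -0.21062412]
-0.25 0.05851 [ 0.63050422 -0.16709206 -0.1186739 ]
-0.2 0.0582 [ 0.63090915 -0.16622197 -0.14410825]
-0.15 0.05737 [ 0.63034528 -0.1664493  -0.06261507]
-0.1 0.05679 [ 0.63099011 -0.16576803 -0.0218832 ]
-0.05 0.05613 [ 0.63143736 -0.16637114  0.00788793]
-0.0 0.05568 [ 0.63095291 -0.16636207  0.04097338]
0.05 0.05505 [ 0.63107494 -0.16639684  0.08222716]
True [342 276  16  12 134] [ 0.63276894 -0.16677697  0.        ]
-0.35 0.06846 [ 0.48197828 -0.14506922 -0.30496846]
-0.3 0.0684 [ 0.48207387 -0.1453024  -0.26884988]
-0.25 0.06892 [ 0.48158541 -0.14499339 -0.2235914 ]
-0.2 0.06911 [ 0.48219855 -0.1458097  -0.18547165]
-0.15 0.0696 [ 0.48198767 -0.14581986 -0.12119506]
-0.1 0.06997 [ 0.48178681 -0.1463361  -0.0634886 ]
-0.05 0.07004 [ 0.48188168 -0.1459781  -0.0287245 ]
-0.0 0.07044 [ 0.48252681 -0.14616179  0.05285742]
0.05 0.07103 [ 0.48172724 -0.14778829  0.09402192]
False [281 301  19  13 147] [ 0.4843 -0.1454  0.    ]
```

```bash
python3 -m handwheel '-38 4 0 0 .5;-38 4 0 0 .5;-38 4 0 0 .5;-38 4 0 0 .5;-38 4 0 0 .5;-38 4 0 0 .5;0 0 0 0 .5;0 0 0 0 .5'
```

```text
t: 9.7
ee_pos: [0.482, -0.1432, 0.1883]
eef_rot: [0.074, 0.997, 0.0, 0.001]
contact_force: [0.8, -0.4, -0.2]
opening: 0.0437
```

```bash
python3 -m handwheel '1 -2 -30 0 .5;0 0 -30 0 .5;0 0 -25 0 .5;0 0 0 0 .5;0 0 0 0 .5'; python3 - <<'E'
from workcell import *
from h import *
for c,(x,y) in(('side',(230,210)),):
    im=get_image(c);cv2.imwrite(f'pics/{c}3.png',cv2.resize(im[y:y+140,x:x+160],None,fx=4,fy=4,interpolation=cv2.INTER_CUBIC))
E
```

```text
t: 10.2
ee_pos: [0.4842, -0.1455, 0.1029]
eef_rot: [0.074, 0.997, -0.0, -0.0]
contact_force: [0.1, -0.6, -0.2]
opening: 0.0439
```

View pics/side3.png

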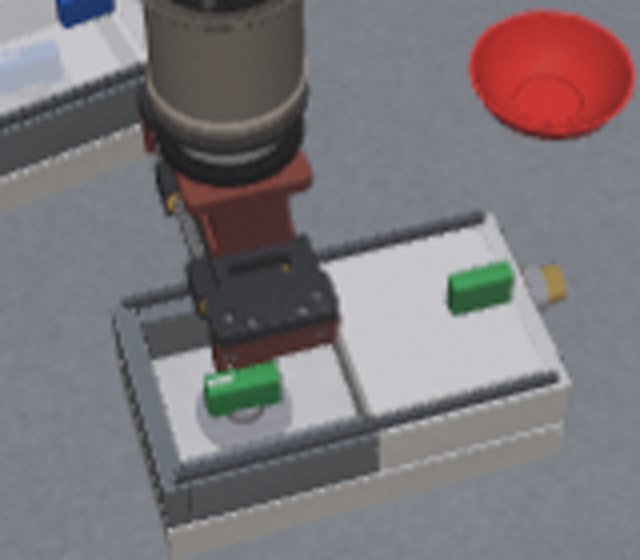

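```bash
python3 -m handwheel '0 0 -15 0 .5;0 0 -15 0 .5;0 0 -15 0 .5;0 0 -10 0 .5;0 0 0 0 .5;0 0 0 0 .5'; python3 -c "
from workcell import status;s=status.state();print(s['torque'])"
```

```text
t: 10.85
ee_pos: [0.484, -0.1454, 0.0484]
eef_rot: [0.074, 0.997, -0.0, 0.001]
contact_force: [-0.1, 0.2, -0.4]
opening: 0.0441
[ 0.0054519   0.02458784 -0.03126014]
```

```bash
python3 -m handwheel '0 0 0 0 .6;0 0 0 0 .7;0 0 0 0 .8;0 0 0 0 .9;0 0 0 0 1;0 0 0 0 1;0 0 0 0 1;0 0 0 0 1'; python3 -c "
from workcell import status;s=status.state();print(s['torque'],s['eef_rot'])"
```

```text
t: 11.65
ee_pos: [0.4836, -0.1449, 0.0478]
eef_rot: [0.074, 0.997, 0.0, 0.0]
contact_force: [-0.3, 2.0, 6.3]
opening: 0.015
[ 0.59924657  0.08751219 -0.0459381 ] [7.36542373e-02 9.97283802e-01 1.90015538e-04 1.90894392e-04]
```

```bash
cat > st.py <<'E'
from workcell import status;import numpy as np;s=status.state();x,y=s['eef_rot'][:2];a=2*np.degrees(np.arctan2(y,x))-90
if a>90.5:a-=180
print('yaw_y %.2f unitangle %.2f deg'%(a,81.8-a),'tau',s['torque'].round(3),'F',s['contact_force'].round(1),'tau7 %.3f'%s['effort'][6],'opn %.4f'%s['opening'])
E
python3 -m handwheel '0 0 0 -2 1;0 0 0 -2 1;0 0 0 -2 1;0 0 0 0 1'; python3 st.py; python3 -m handwheel '0 0 0 -3 1;0 0 0 -3 1;0 0 0 -3 1;0 0 0 0 1'; python3 st.py
```

```text
t: 12.05
ee_pos: [0.4835, -0.1449, 0.0478]
eef_rot: [0.126, 0.992, 0.0, 0.0]
contact_force: [-0.8, 2.9, 6.4]
opening: 0.0148
yaw_y 75.51 unitangle 6.29 deg tau [0.59  0.136 0.067] F [-0.8  2.9  6.4] tau7 -0.356 opn 0.0148
t: 12.45
ee_pos: [0.4835, -0.145, 0.0478]
eef_rot: [0.204, 0.979, 0.0, 0.0]
contact_force: [-0.4, 2.2, 5.2]
opening: 0.0149
yaw_y 66.48 unitangle 15.32 deg tau [0.5   0.1   0.044] F [-0.4  2.2  5.2] tau7 -0.457 opn 0.0149
```

```bash
for i in 1; do python3 -m handwheel '0 0 0 -3 1;0 0 0 -3 1' | grep t:; python3 st.py; python3 -m handwheel '0 0 0 -2 1' | grep t:; python3 st.py; python3 -m handwheel '0 0 0 -2 1'| grep t:; python3 st.py; python3 -m handwheel '0 0 0 0 1'| grep t:; python3 st.py; python3 -m handwheel '0 0 0 0 1'| grep t:; python3 st.py;python3 -m handwheel '0 0 0 0 1'| grep t:; python3 st.py; done
```

```text
t: 12.65
eef_rot: [0.255, 0.967, 0.0, 0.0]
yaw_y 60.45 unitangle 21.35 deg tau [0.494 0.137 0.133] F [-0.6  2.3  5.2] tau7 0.427 opn 0.0151
t: 12.75
eef_rot: [0.272, 0.962, 0.0, 0.0]
yaw_y 58.46 unitangle 23.34 deg tau [0.545 0.109 0.152] F [-1.   1.8  5.6] tau7 0.087 opn 0.0149
t: 12.85
eef_rot: [0.288, 0.958, 0.0, 0.0]
yaw_y 56.49 unitangle 25.31 deg tau [0.501 0.123 0.132] F [-0.3  3.   5.2] tau7 0.206 opn 0.0149
t: 12.95
eef_rot: [0.288, 0.958, 0.0, 0.0]
yaw_y 56.51 unitangle 25.29 deg tau [0.5   0.163 0.111] F [-1.3  2.   6.1] tau7 -0.353 opn 0.0151
t: 13.05
eef_rot: [0.288, 0.958, 0.0, 0.0]
yaw_y 56.56 unitangle 25.24 deg tau [0.484 0.126 0.117] F [-0.5  1.7  5.6] tau7 -0.115 opn 0.0150
t: 13.15
eef_rot: [0.288, 0.958, 0.0, 0.0]
yaw_y 56.56 unitangle 25.24 deg tau [0.488 0.172 0.099] F [-0.9  2.1  5.6] tau7 -0.098 opn 0.0150
```

```bash
python3 -m handwheel '0 0 0 -2 1;0 0 0 -2 1;0 0 0 -2 1' | grep t:; python3 st.py; for i in 1; do python3 -m handwheel '0 0 0 -1 1' >/dev/null; python3 st.py; python3 -m handwheel '0 0 0 -1 1' >/dev/null; python3 st.py; python3 -m handwheel '0 0 0 -1 1' >/dev/null; python3 st.py;done
```

```text
t: 13.45
eef_rot: [0.338, 0.941, 0.0, 0.0]
yaw_y 50.49 unitangle 31.31 deg tau [0.486 0.166 0.154] F [-0.2  2.4  4.5] tau7 0.215 opn 0.0148
yaw_y 49.50 unitangle 32.30 deg tau [0.479 0.135 0.169] F [-2.2  2.3  5.7] tau7 -0.097 opn 0.0150
yaw_y 48.53 unitangle 33.27 deg tau [0.481 0.209 0.133] F [-1.2  2.1  4.8] tau7 0.022 opn 0.0151
yaw_y 47.53 unitangle 34.27 deg tau [0.409 0.105 0.176] F [-1.   1.   5.6] tau7 0.031 opn 0.0149
```

```bash
python3 -m handwheel '0 0 0 -1 1' >/dev/null; python3 st.py; python3 -m handwheel '0 0 0 -1 1' >/dev/null; python3 st.py; python3 -m handwheel '0 0 0 -1 1' >/dev/null; python3 st.py
```

```text
yaw_y 46.53 unitangle 35.27 deg tau [0.429 0.156 0.18 ] F [-0.3  2.8  5.6] tau7 0.031 opn 0.0148
yaw_y 45.53 unitangle 36.27 deg tau [0.424 0.134 0.175] F [-0.7  2.6  5.8] tau7 0.031 opn 0.0150
yaw_y 44.53 unitangle 37.27 deg tau [0.45  0.255 0.147] F [-0.6  1.8  6.3] tau7 0.031 opn 0.0144
```

```bash
echo "import sys;sys.exit(1 if s['torque'][2]>0.245 else 0)" >> st.py
h(){ python3 st.py; }
python3 -m handwheel '0 0 0 -1 1' >/dev/null; h && python3 -m handwheel '0 0 0 -1 1' >/dev/null && h && python3 -m handwheel '0 0 0 -1 1' >/dev/null && h && python3 -m handwheel '0 0 0 -1 1' >/dev/null && h && python3 -m handwheel '0 0 0 -1 1' >/dev/null && h && python3 -m handwheel '0 0 0 -1 1' >/dev/null && h && python3 -m handwheel '0 0 0 -1 1' >/dev/null && h && python3 -m handwheel '0 0 0 -1 1' >/dev/null && h
```

```text
yaw_y 43.53 unitangle 38.27 deg tau [0.417 0.158 0.142] F [-0.6  2.3  6.7] tau7 0.031 opn 0.0146
yaw_y 42.53 unitangle 39.27 deg tau [0.473 0.143 0.134] F [-0.8  2.   5.3] tau7 0.031 opn 0.0150
yaw_y 41.53 unitangle 40.27 deg tau [0.504 0.161 0.142] F [-0.5  1.5  5.9] tau7 0.031 opn 0.0147
yaw_y 40.53 unitangle 41.27 deg tau [0.428 0.214 0.182] F [-0.7  1.8  5.6] tau7 0.031 opn 0.0147
yaw_y 39.52 unitangle 42.28 deg tau [0.453 0.173 0.186] F [-0.8  2.5  5.1] tau7 0.030 opn 0.0150
yaw_y 38.53 unitangle 43.27 deg tau [0.392 0.241 0.123] F [-0.9  1.4  5. ] tau7 0.030 opn 0.0149
yaw_y 37.53 unitangle 44.27 deg tau [0.388 0.203 0.158] F [-0.9  2.1  5.5] tau7 0.030 opn 0.0150
yaw_y 36.53 unitangle 45.27 deg tau [0.398 0.156 0.171] F [-0.4  2.3  5.3] tau7 0.030 opn 0.0152
```

```bash

h(){ python3 st.py; }
python3 -m handwheel '0 0 0 -1 1' >/dev/null; h && python3 -m handwheel '0 0 0 -1 1' >/dev/null && h && python3 -m handwheel '0 0 0 -1 1' >/dev/null && h && python3 -m handwheel '0 0 0 -1 1' >/dev/null && h && python3 -m handwheel '0 0 0 -1 1' >/dev/null && h && python3 -m handwheel '0 0 0 -1 1' >/dev/null && h && python3 -m handwheel '0 0 0 -1 1' >/dev/null && h && python3 -m handwheel '0 0 0 -1 1' >/dev/null && h && python3 -m handwheel '0 0 0 -1 1' >/dev/null && h && python3 -m handwheel '0 0 0 -1 1' >/dev/null && h && python3 -m handwheel '0 0 0 -1 1' >/dev/null && h && python3 -m handwheel '0 0 0 -1 1' >/dev/null && h
```

```text
yaw_y 35.53 unitangle 46.27 deg tau [0.406 0.193 0.158] F [-0.7  2.3  5.2] tau7 0.030 opn 0.0148
yaw_y 34.53 unitangle 47.27 deg tau [0.438 0.145 0.113] F [-1.1  1.5  5.2] tau7 0.030 opn 0.0152
yaw_y 33.52 unitangle 48.28 deg tau [0.403 0.179 0.138] F [-1.   2.1  5.5] tau7 0.030 opn 0.0148
yaw_y 32.52 unitangle 49.28 deg tau [0.486 0.174 0.156] F [-0.7  2.4  6.4] tau7 0.030 opn 0.0150
yaw_y 31.53 unitangle 50.27 deg tau [0.386 0.21  0.17 ] F [-0.9  1.4  5.5] tau7 0.029 opn 0.0151
yaw_y 30.53 unitangle 51.27 deg tau [0.472 0.22  0.151] F [-1.   2.   5.9] tau7 0.029 opn 0.0149
yaw_y 29.53 unitangle 52.27 deg tau [0.367 0.213 0.149] F [-0.8  2.7  7.2] tau7 0.022 opn 0.0148
yaw_y 28.53 unitangle 53.27 deg tau [0.411 0.247 0.208] F [-1.2  2.3  5.5] tau7 0.018 opn 0.0151
yaw_y 27.53 unitangle 54.27 deg tau [0.413 0.234 0.188] F [-1.4  2.1  5.4] tau7 -0.017 opn 0.0149
yaw_y 26.54 unitangle 55.26 deg tau [0.47  0.196 0.22 ] F [-1.1  1.7  6.2] tau7 -0.052 opn 0.0153
yaw_y 25.54 unitangle 56.26 deg tau [0.36  0.264 0.241] F [-0.8  2.4  6.1] tau7 -0.088 opn 0.0150
yaw_y 24.55 unitangle 57.25 deg tau [0.347 0.262 0.243] F [-0.9  1.6  5.4] tau7 -0.125 opn 0.0149
```

```bash

h(){ python3 st.py; }
for i in 1 2 3 4 5 6; do python3 -m handwheel '0 0 0 0 1' >/dev/null; h;done; python3 - <<'E'
from workcell import *
from h import *
for c,(x,y) in(('side',(230,210)),):
    im=get_image(c);cv2.imwrite(f'pics/{c}4r.png',im);cv2.imwrite(f'pics/{c}4.png',cv2.resize(im[y:y+140,x:x+160],None,fx=4,fy=4,interpolation=cv2.INTER_CUBIC))
E
```

```text
yaw_y 24.56 unitangle 57.24 deg tau [0.364 0.298 0.287] F [-1.2  1.8  5.2] tau7 -0.405 opn 0.0150
yaw_y 24.59 unitangle 57.21 deg tau [0.362 0.277 0.283] F [-0.9  1.2  6.4] tau7 -0.288 opn 0.0147
yaw_y 24.59 unitangle 57.21 deg tau [0.411 0.229 0.246] F [-0.7  1.7  5.9] tau7 -0.280 opn 0.0149
yaw_y 24.59 unitangle 57.21 deg tau [0.418 0.264 0.283] F [-0.3  2.4  5.6] tau7 -0.279 opn 0.0149
yaw_y 24.59 unitangle 57.21 deg tau [0.385 0.271 0.262] F [-1.4  2.8  5.5] tau7 -0.279 opn 0.0151
yaw_y 24.59 unitangle 57.21 deg tau [0.414 0.218 0.286] F [-1.5  2.3  5.9] tau7 -0.279 opn 0.0149
```

View pics/side4.png

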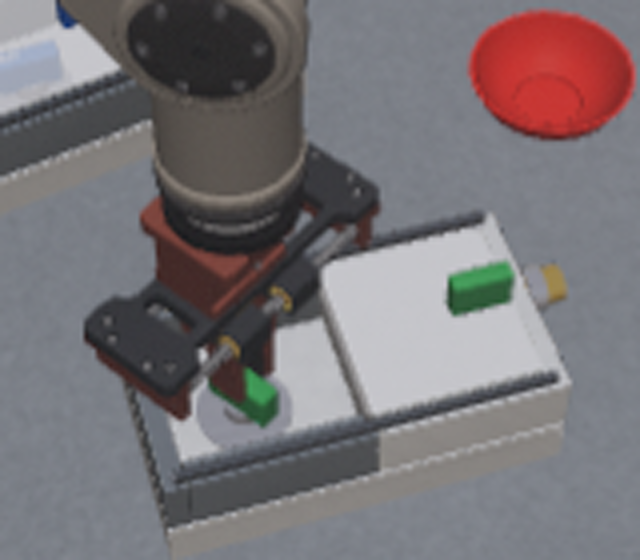

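```bash

h(){ python3 st.py; }
python3 -m handwheel '0 0 0 -1 1;0 0 0 0 1;0 0 0 0 1;0 0 0 0 1' >/dev/null; h; python3 -m handwheel '0 0 0 -1 1;0 0 0 0 1;0 0 0 0 1;0 0 0 0 1' >/dev/null;h; for i in 1 2 ; do python3 -m handwheel '0 0 0 0 1' >/dev/null; h;done
```

```text
yaw_y 23.60 unitangle 58.20 deg tau [0.386 0.229 0.377] F [-1.9  1.8  6.1] tau7 -0.318 opn 0.0149
yaw_y 22.60 unitangle 59.20 deg tau [0.343 0.288 0.395] F [-1.1  2.8  6.2] tau7 -0.355 opn 0.0152
yaw_y 22.60 unitangle 59.20 deg tau [0.389 0.304 0.343] F [-0.2  2.1  6.9] tau7 -0.354 opn 0.0148
yaw_y 22.60 unitangle 59.20 deg tau [0.356 0.31  0.385] F [-1.3  1.8  5.8] tau7 -0.354 opn 0.0148
```

```bash

python3 -m handwheel '0 0 0 0 .8;0 0 0 0 .7;0 0 0 0 .6;0 0 0 0 .6;0 0 0 0 .6'; python3 st.py;python3 -m handwheel '0 0 5 0 .6;0 0 15 0 .6;0 0 30 0 .6;0 0 40 0 .6;0 0 40 0 .6;0 0 0 0 .6'; python3 st.py
```

```text
t: 18.2
ee_pos: [0.4831, -0.1453, 0.0475]
eef_rot: [0.555, 0.832, -0.0, -0.0]
contact_force: [-0.2, -0.2, 0.7]
opening: 0.0349
yaw_y 22.53 unitangle 59.27 deg tau [-0.04   0.037  0.017] F [-0.2 -0.2  0.7] tau7 -0.001 opn 0.0349
t: 18.8
ee_pos: [0.4864, -0.1464, 0.1824]
eef_rot: [0.556, 0.831, 0.002, 0.004]
contact_force: [0.8, -0.3, 1.1]
opening: 0.0351
yaw_y 22.50 unitangle 59.30 deg tau [-0.044 -0.019 -0.015] F [ 0.8 -0.3  1.1] tau7 -0.444 opn 0.0351
```

```bash

python3 -m handwheel '20 -3 0 8.5 .5;20 -3 0 8.5 .5;20 -3 0 8.5 .5;20 -3 0 8.5 .5;20 -3 0 8.5 .5;20 -3 0 8.5 .5;20 -3 0 8.5 .5;0 0 0 0 .5'; python3 st.py;  python3 - <<'E'
from workcell import *
from h import *
for c,(x,y) in(('side',(230,210)),):
    im=get_image(c);cv2.imwrite(f'pics/{c}5r.png',im);cv2.imwrite(f'pics/{c}5.png',cv2.resize(im[y:y+140,x:x+160],None,fx=4,fy=4,interpolation=cv2.INTER_CUBIC))
E
```

```text
t: 19.6
ee_pos: [0.6248, -0.1662, 0.1768]
eef_rot: [0.068, 0.998, -0.0, 0.0]
contact_force: [-0.5, -0.2, -0.6]
opening: 0.0441
yaw_y 82.20 unitangle -0.40 deg tau [ 0.017  0.005 -0.012] F [-0.5 -0.2 -0.6] tau7 1.343 opn 0.0441
```

View pics/side5.png

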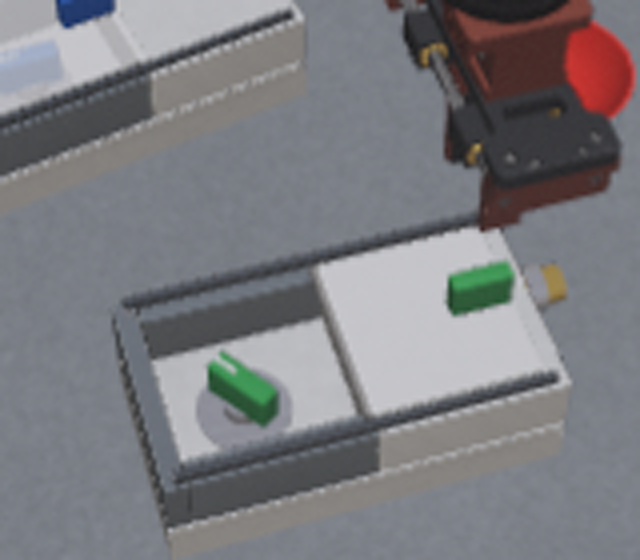

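```bash

python3 -m handwheel '6 0 -30 0 .5;0 0 -30 0 .5;0 0 -18 0 .5;0 0 0 0 .5;0 0 0 0 .5'; python3 st.py
```

```text
t: 20.15
ee_pos: [0.6285, -0.1663, 0.0999]
eef_rot: [0.07, 0.998, -0.0, -0.0]
contact_force: [1.4, -0.2, 1.6]
opening: 0.0441
yaw_y 81.92 unitangle -0.12 deg tau [-0.059  0.04   0.055] F [ 1.4 -0.2  1.6] tau7 -0.014 opn 0.0441
```

```bash

python3 -m handwheel '4 0 -7 0 .5;0 0 0 0 .7;0 0 0 0 .8;0 0 0 0 .9;0 0 0 0 1;0 0 0 0 1;0 0 0 0 1'; python3 st.py
```

```text
t: 20.85
ee_pos: [0.6339, -0.1666, 0.0935]
eef_rot: [0.07, 0.998, -0.0, 0.001]
contact_force: [-0.2, -0.4, 4.3]
opening: 0.0013
yaw_y 82.02 unitangle -0.22 deg tau [0.004 0.065 0.074] F [-0.2 -0.4  4.3] tau7 0.000 opn 0.0013
```

```bash
python3 - <<'E'
from workcell import *
from h import *
for c,(x,y) in(('side',(230,210)),):
    im=get_image(c);cv2.imwrite(f'pics/{c}6r.png',im);cv2.imwrite(f'pics/{c}6.png',cv2.resize(im[y:y+140,x:x+160],None,fx=4,fy=4,interpolation=cv2.INTER_CUBIC))
E
```

```text
(no output)
```

View pics/side6.png

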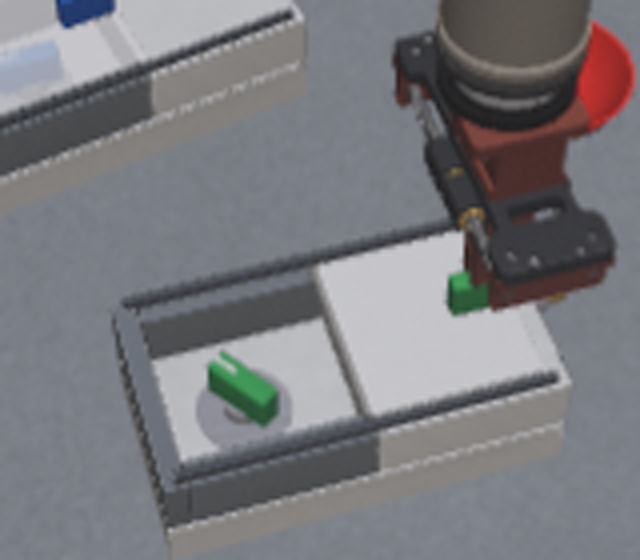

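```bash
python3 - <<'E'
from h import *
from workcell import status
s=status.state();print(s['ee_pos'],s['qpos'],s['eef_rot'],s['opening'],s['contact_force'])
im=cv2.imread('pics/side6r.png');x,y=300,225
b=cv2.resize(im[y:y+90,x:x+120],None,fx=6,fy=6,interpolation=cv2.INTER_CUBIC)
P=[[.6339,-.1666,z] for z in(.0935,.1122,.1735)]
q=(proj('side',P)-[x-.5,y-.5])*6;print(q)
for u in q: cv2.circle(b,tuple(int(v) for v in u),4,(0,255,255),-1)
for z in(.0855,.1155):
    q=proj('side',unit(.6328,-.1668,-.143,[(.02*a,.007*c,z) for a,c in((-1,-1),(1,-1),(1,1),(-1,1))]))
    cv2.polylines(b,[((q-[x-.5,y-.5])*6).astype(int)],True,(0,0,255),1)
cv2.imwrite('pics/z6.png',b)
E
```

```text
[ 0.63392308 -0.16651097  0.09352197] [-0.14087461  0.58671583  0.42899339  1.72048375 -0.29907253  0.89791844
  1.84418021] [ 6.95160997e-02  9.97580503e-01 -5.79688276e-05  8.05543941e-04] 0.0005751123854782261 [0.04732583 0.02062435 5.77982993]
[[305.08802587 350.32394927]
 [308.22265159 322.79419097]
 [319.07460677 227.33399844]]
```

View pics/z6.png

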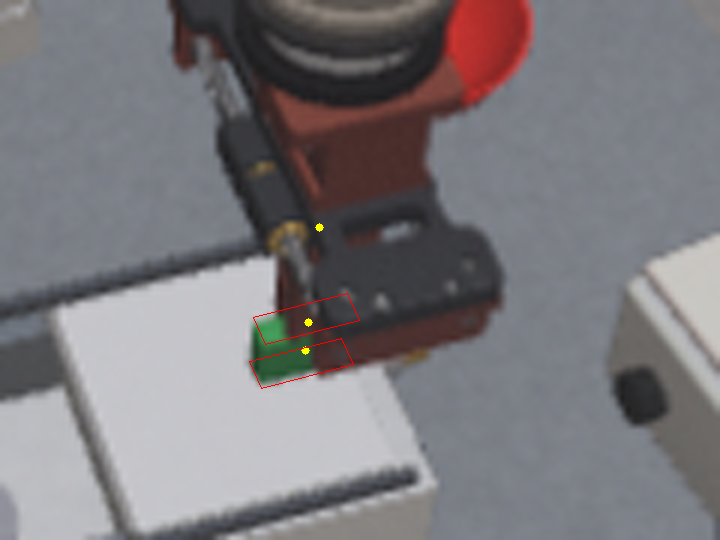

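```bash
python3 -m handwheel '0 0 0 0 1'; python3 -m handwheel '0 0 0 0 .8;0 0 0 0 .5;0 0 0 0 .5;0 0 0 0 .5'; python3 - <<'E'
from workcell import *
from h import *
x,y=300,225
im=get_image('side');cv2.imwrite('pics/side7r.png',im)
b=cv2.imread('pics/side6r.png')
z=np.vstack([cv2.resize(i[y:y+75,x:x+100],None,fx=4,fy=4,interpolation=cv2.INTER_CUBIC) for i in(b,im)]);cv2.imwrite('pics/z7.png',z)
print(find_in('side','green_fin'))
E
```

```text
t: 21.0
ee_pos: [0.6339, -0.1665, 0.0936]
eef_rot: [0.07, 0.998, -0.0, 0.001]
contact_force: [-1.1, -0.1, 5.3]
opening: 0.0006
t: 21.4
ee_pos: [0.633, -0.166, 0.0923]
eef_rot: [0.069, 0.998, 0.0, -0.0]
contact_force: [-0.2, -0.4, 0.5]
opening: 0.0288
[{'centre': [0.5925, -0.1736, 0.086], 'conf': 0.7}, {'centre': [0.5611, -0.1735, 0.0634], 'conf': 0.67}]
```

View pics/z7.png

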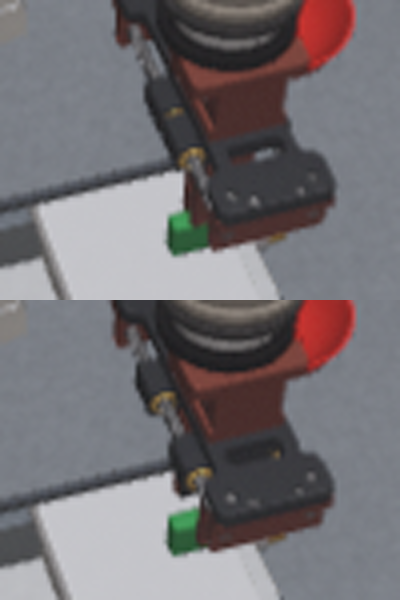

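```bash
python3 - <<'E'
from h import *
x,y=330,255
z=[cv2.resize(cv2.imread(f'pics/side{k}r.png')[y:y+45,x:x+60],None,fx=10,fy=10,interpolation=cv2.INTER_CUBIC) for k in(6,7)]
z=[cv2.convertScaleAbs(i,alpha=1.8,beta=20) for i in z]
cv2.imwrite('pics/z8.png',cv2.resize(np.hstack(z),(800,300)))
E
```

```text
(no output)
```

View pics/z8.png

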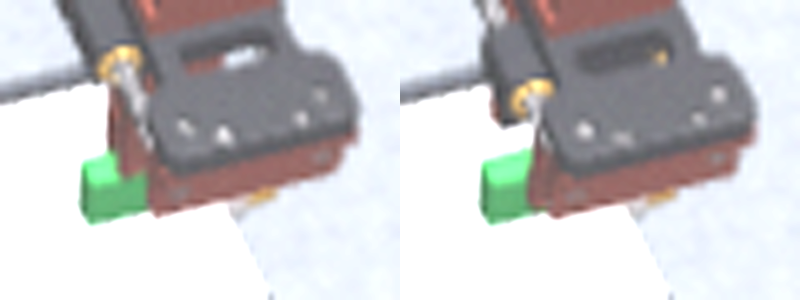

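```bash
python3 -m handwheel '0 0 0 0 .5;0 0 20 0 .5;0 0 35 0 .5;0 0 0 0 .8;20 -3 0 0 1;20 -3 0 0 1;0 0 0 0 1;0 0 0 0 1'; python3 - <<'E'
from workcell import *
from h import *
x,y=300,225
im=get_image('side');cv2.imwrite('pics/side9r.png',im)
cv2.imwrite('pics/z9.png',cv2.resize(im[y:y+75,x:x+100],None,fx=6,fy=6,interpolation=cv2.INTER_CUBIC))
E
```

```text
t: 22.3
ee_pos: [0.6726, -0.1722, 0.1468]
eef_rot: [0.069, 0.998, -0.0, -0.001]
contact_force: [0.0, 0.4, 0.5]
opening: 0.008
```

View pics/z9.png

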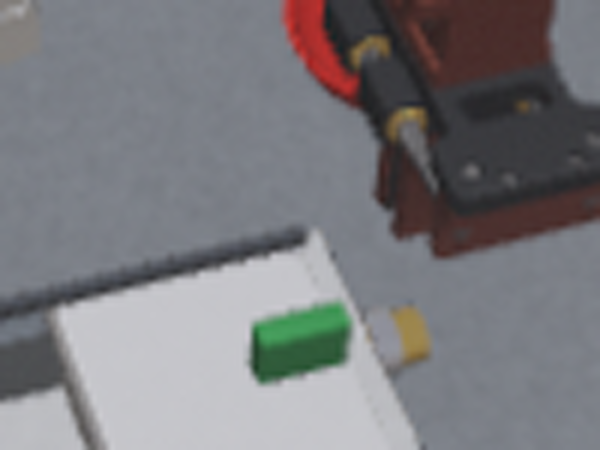

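```bash
python3 -m handwheel '0 0 -25 0 1;0 0 -25 0 1;0 0 0 0 1;0 0 0 0 1'; python3 st.py; python3 -m handwheel '-6 0.9 0 0 1;-6 0.9 0 0 1;-4 0.6 0 0 1;-4 .6 0 0 1;0 0 0 0 1'; python3 - <<'E'
from workcell import *
from h import *
x,y=300,225
im=get_image('side');cv2.imwrite('pics/side10r.png',im)
cv2.imwrite('pics/z10.png',cv2.resize(im[y:y+75,x:x+100],None,fx=6,fy=6,interpolation=cv2.INTER_CUBIC))
E
```

```text
t: 22.75
ee_pos: [0.6725, -0.1723, 0.0978]
eef_rot: [0.07, 0.998, 0.0, -0.001]
contact_force: [0.5, -0.0, -0.2]
opening: 0.0006
yaw_y 82.02 unitangle -0.22 deg tau [-0.008 -0.005  0.027] F [ 0.5 -0.  -0.2] tau7 0.011 opn 0.0006
t: 23.25
ee_pos: [0.6528, -0.1692, 0.098]
eef_rot: [0.069, 0.998, 0.0, 0.0]
contact_force: [-0.5, 0.3, -0.5]
opening: 0.0003
```

View pics/z10.png

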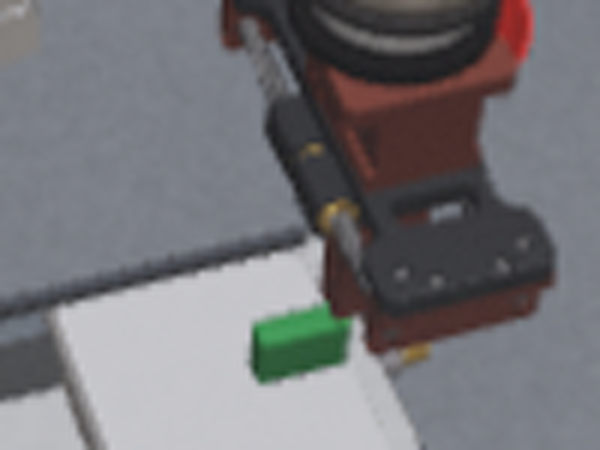

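```bash
python3 - <<'E'
from h import *
print((proj('side',[[.5221,-.1466,.1279],[.4842,-.1455,.1029]])-[230,210])*4)
print((proj('side',[[.6528,-.1692,.098],[.6528,-.1692,.1167],[.6726,-.1722,.1468],[.6328,-.1668,.1155]])-[300,225])*6)
from workcell import find_in
for t in('green_fin','blue_fin'): print(find_in('side',t))
x,y=330,245
im=cv2.imread('pics/side10r.png')
cv2.imwrite('pics/z11.png',cv2.convertScaleAbs(cv2.resize(im[y:y+50,x:x+66],None,fx=12,fy=12,interpolation=cv2.INTER_LANCZOS4),alpha=2,beta=10))
E
```

```text
[[300.15866377 298.24380725]
 [241.16167608 344.2608884 ]]
[[346.87259038 329.27800608]
 [350.58165943 301.52781207]
 [404.41675426 243.74672943]
 [303.60236353 316.17625223]]
[{'centre': [0.5992, -0.1731, 0.0841], 'conf': 0.87}]
[{'centre': [0.4654, 0.1613, 0.0849], 'conf': 0.93}]
```

View pics/z11.png

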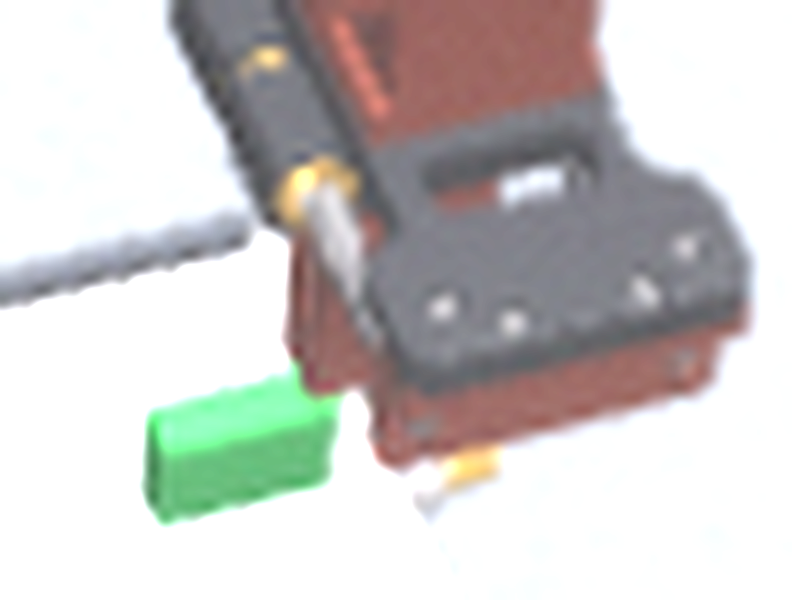

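```bash
python3 -m handwheel '8 -1 0 0 1;8 -1 0 0 1;6 -1 0 0 1;0 0 -5 0 1;0 0 0 0 1;0 0 0 0 1'; python3 -m handwheel '0 0 -4 0 1;0 0 -4 0 1;0 0 0 0 1'; python3 - <<'E'
from workcell import *
from h import *
x,y=320,235
s=status.state();print(s['ee_pos'],s['contact_force'],proj('side',s['ee_pos'])-[x,y])
im=get_image('side');cv2.imwrite('pics/side12r.png',im)
cv2.imwrite('pics/z12.png',cv2.convertScaleAbs(cv2.resize(im[y:y+60,x:x+80],None,fx=10,fy=10,interpolation=cv2.INTER_CUBIC),alpha=1.7,beta=10))
E
```

```text
t: 24.0
ee_pos: [0.6748, -0.1722, 0.0921]
eef_rot: [0.069, 0.998, 0.0, -0.001]
contact_force: [-0.8, 0.4, 0.4]
opening: 0.0004
t: 24.3
ee_pos: [0.6747, -0.172, 0.0838]
eef_rot: [0.069, 0.998, 0.0, -0.001]
contact_force: [0.7, 0.6, -0.1]
opening: 0.0005
[ 0.67468629 -0.17198071  0.08383438] [ 0.74552262  0.63520469 -0.05938646] [[45.66172495 46.04326091]]
```

View pics/z12.png

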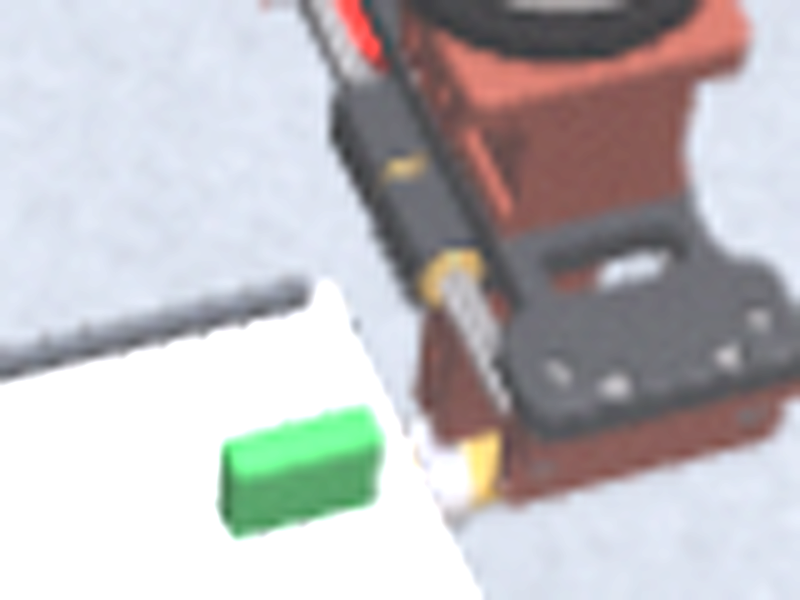

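```bash
python3 -m handwheel '-6 0.9 0 0 1;-6 0.9 0 0 1;0 0 0 0 1'; python3 -m handwheel '-6 .9 0 0 1;0 0 0 0 1'; python3 -m handwheel '-6 .9 0 0 1;0 0 0 0 1'
```

```text
t: 24.65
ee_pos: [0.6624, -0.1704, 0.0848]
eef_rot: [0.07, 0.998, 0.0, -0.0]
contact_force: [0.4, -0.3, -0.0]
opening: 0.0007
t: 24.85
ee_pos: [0.6568, -0.1694, 0.0849]
eef_rot: [0.069, 0.998, 0.0, 0.0]
contact_force: [-0.2, -0.3, 0.2]
opening: 0.0004
t: 25.05
ee_pos: [0.6507, -0.1686, 0.0848]
eef_rot: [0.069, 0.998, 0.0, -0.0]
contact_force: [0.8, 0.1, 0.4]
opening: 0.0007
```

```bash
python3 - <<'E'
from workcell import *
from h import *
x,y=320,235
s=status.state();print(s['ee_pos'],s['contact_force'],proj('side',s['ee_pos'])-[x,y])
im=get_image('side');cv2.imwrite('pics/side13r.png',im)
cv2.imwrite('pics/z13.png',cv2.convertScaleAbs(cv2.resize(im[y:y+60,x:x+80],None,fx=10,fy=10,interpolation=cv2.INTER_CUBIC),alpha=1.7,beta=10))
E
```

```text
[ 0.6506962  -0.16856429  0.08478185] [0.76468217 0.05531884 0.43994501] [[36.50840297 48.18630119]]
```

View pics/z13.png

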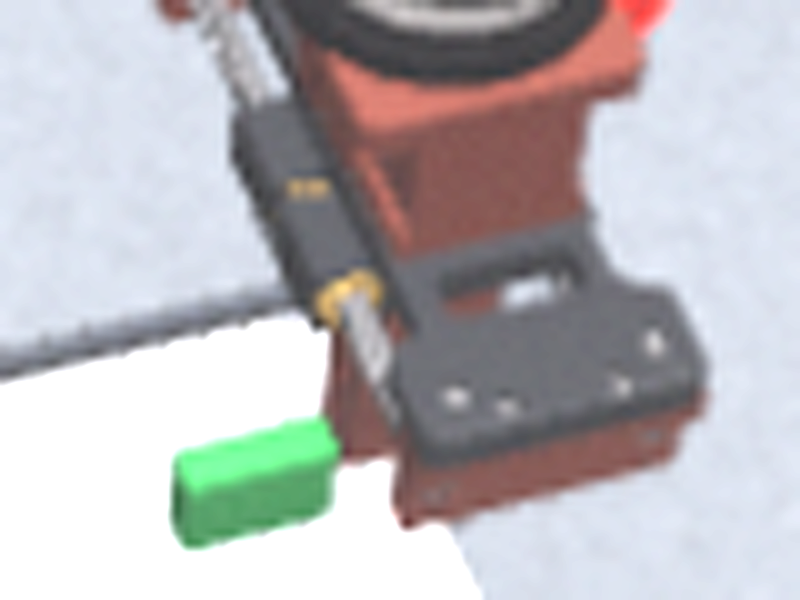

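```bash
python3 -m handwheel '2 -0.3 0 0 1;0 0 -3 0 1;0 0 -3 0 1;0 0 0 0 1';  python3 -m handwheel '-6 0.9 0 0 1;-10 1.4 0 0 1;-10 1.4 0 0 1;-10 1.4 0 0 1;0 0 0 0 1'
```

```text
t: 25.5
ee_pos: [0.6527, -0.1688, 0.0778]
eef_rot: [0.069, 0.998, 0.0, -0.001]
contact_force: [0.3, -0.2, -0.1]
opening: 0.0006
t: 26.0
ee_pos: [0.6152, -0.1636, 0.0788]
eef_rot: [0.07, 0.998, 0.0, -0.001]
contact_force: [0.2, 1.5, 0.7]
opening: 0.0009
```

```bash
python3 -m handwheel '-10 1.4 0 0 1;-10 1.4 0 0 1;-10 1.4 0 0 1;-10 1.4 0 0 1;-10 1.4 0 0 1;0 0 0 0 1';python3 - <<'E'
from workcell import *
from h import *
x,y=250,240
s=status.state();print(s['ee_pos'],s['contact_force'],proj('side',s['ee_pos'])-[x,y])
im=get_image('side');cv2.imwrite('pics/side14r.png',im)
cv2.imwrite('pics/z14.png',cv2.convertScaleAbs(cv2.resize(im[y:y+90,x:x+120],None,fx=6,fy=6,interpolation=cv2.INTER_CUBIC),alpha=1.3,beta=10))
E
```

```text
t: 26.6
ee_pos: [0.565, -0.1567, 0.0784]
eef_rot: [0.07, 0.998, 0.0, -0.001]
contact_force: [0.4, -0.3, -0.3]
opening: 0.0004
[ 0.56503602 -0.15672849  0.07844808] [ 0.37997333 -0.26835178 -0.31338583] [[73.02484827 53.42068052]]
```

View pics/z14.png

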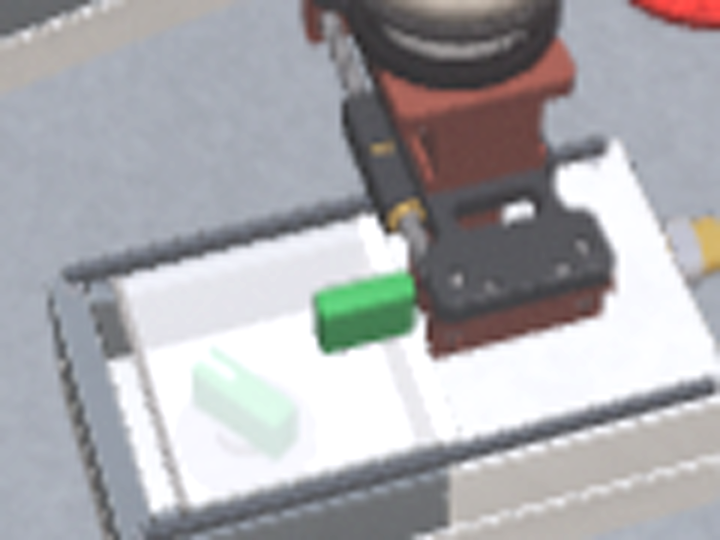

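```bash
python3 -m handwheel '-6 .9 0 0 1;-6 .9 0 0 1;0 0 0 0 1'; python3 -m handwheel '-3 .4 0 0 1;0 0 0 0 1'; python3 -m handwheel '-2 .3 0 0 1;0 0 0 0 1;0 0 0 0 1'
```

```text
t: 26.95
ee_pos: [0.5542, -0.155, 0.0784]
eef_rot: [0.07, 0.998, 0.0, -0.001]
contact_force: [-0.7, -0.1, 0.2]
opening: 0.0004
t: 27.15
ee_pos: [0.5519, -0.1546, 0.0785]
eef_rot: [0.069, 0.998, 0.0, -0.0]
contact_force: [0.9, -0.4, -0.1]
opening: 0.0006
t: 27.45
ee_pos: [0.5501, -0.1543, 0.0786]
eef_rot: [0.069, 0.998, 0.0, -0.0]
contact_force: [1.0, -1.0, 0.1]
opening: 0.0003
```

```bash
python3 -m handwheel '-2 .3 0 0 1;0 0 0 0 1;0 0 0 0 1'; python3 -m handwheel '-2 .3 0 0 1;0 0 0 0 1;0 0 0 0 1';  python3 -m handwheel '-2 .3 0 0 1;0 0 0 0 1;0 0 0 0 1'
```

```text
t: 27.75
ee_pos: [0.5489, -0.1541, 0.0788]
eef_rot: [0.069, 0.998, -0.0, 0.001]
contact_force: [4.2, -0.1, -2.2]
opening: 0.0005
t: 28.05
ee_pos: [0.5489, -0.1541, 0.0791]
eef_rot: [0.069, 0.998, -0.001, 0.002]
contact_force: [9.8, -1.7, -6.3]
opening: 0.0002
t: 28.35
ee_pos: [0.5489, -0.1541, 0.0794]
eef_rot: [0.069, 0.998, -0.001, 0.004]
contact_force: [14.1, -2.8, -10.5]
opening: 0.0006
```

Stop reached. Back off, rise and check.

```bash
python3 -m handwheel '6 -.9 0 0 1;8 -1 0 0 1;0 0 30 0 1;0 0 40 0 1;30 -20 40 0 1;40 0 20 0 1;40 0 0 0 1;40 0 0 0 1'; python3 -m handwheel '40 0 0 0 1;0 0 0 0 1;0 0 0 0 1'; python3 - <<'E'
from workcell import *
from h import *
x,y=240,240
s=status.state();print(s['ee_pos'],s['contact_force'])
im=get_image('side');cv2.imwrite('pics/side15r.png',im)
cv2.imwrite('pics/z15.png',cv2.resize(im[y:y+105,x:x+140],None,fx=5,fy=5,interpolation=cv2.INTER_CUBIC))
for t in('green_fin','blue_fin','bottle_a','beaker','flask','red_dish','wrench'): print(t,[(d['conf'],[round(float(v),3) for v in d['centre']]) for d in find_in('side',t)][:2])
E
```

```text
t: 29.15
ee_pos: [0.7074, -0.1737, 0.2067]
eef_rot: [0.069, 0.998, 0.0, 0.0]
contact_force: [0.5, -0.3, -0.5]
opening: 0.0004
t: 29.45
ee_pos: [0.7455, -0.1738, 0.2042]
eef_rot: [0.069, 0.998, -0.0, -0.002]
contact_force: [-0.9, -1.4, -0.3]
opening: 0.0004
[ 0.7455003  -0.17380358  0.20417347] [-0.86410318 -1.39953463 -0.25787717]
green_fin [(0.94, [0.482, -0.157, 0.086]), (0.4, [0.532, 0.144, 0.086])]
blue_fin [(0.67, [0.464, 0.16, 0.09]), (0.67, [0.484, -0.152, 0.085])]
bottle_a [(0.68, [0.628, -0.457, 0.102]), (0.58, [0.448, -0.464, 0.11])]
beaker [(0.77, [0.504, 0.378, 0.063])]
flask [(0.85, [0.651, 0.386, 0.092])]
red_dish [(0.91, [0.81, 0.037, 0.025])]
wrench [(0.63, [0.447, -0.344, 0.005])]
```

View pics/z15.png

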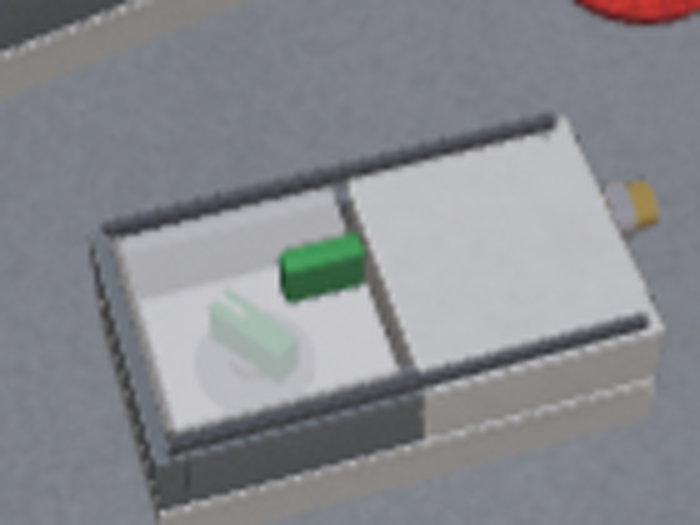

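View pics/side15r.png

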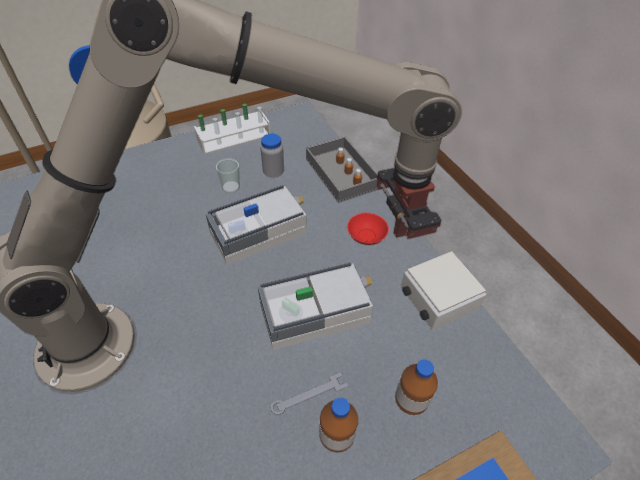

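```bash
python3 -c "
from workcell import workorder,status
print(workorder.sign_off(), status.state()['t'])"
```

```text
the job is handed in; nothing more can be done
the job is handed in; nothing more can be done
```

The green valve is closed and its cover is shut again; I handed the job in about 30 s into the 72 s. No verdict was reported.

- **Opening the cover:** I gripped the green fin and slid the cover back to its stop, about 110 mm of travel, with about 15 N against the stop.
- **Closing the knob:** I turned it clockwise in 1° steps. It ran freely at about 0.15 N m, and the torque began to climb at about 52°. I stopped at about 59° of tool turn, where the torque held steady at 0.35–0.38 N m, about 0.2 N m above running friction. It came free of the gripper cleanly. I could not measure the torque left on the seat after that; it should be about 0.15 N m.
- **Shutting the cover:** The second grip on the fin failed: the fingers closed with nothing between them. A first push at the same height passed above the fin. The fingertips seem to sit roughly 17 mm higher than the reported tool position, though I did not confirm the cause. I lowered the closed fingers and pushed the fin until the cover met its shut stop, at about 14 N.

**Last checks:**
- The final side picture shows the cover shut, and the fin position agrees with 0 mm open. The knob still stands turned under the cover.
- In that picture the blue unit and the bystanders look unmoved. The blue cover, flask and bottles read within about 4 mm of the start; the beaker, dish and wrench had no starting reading to compare with.
- The gripper was clear, at about 0.2 m height.
- **Disagreement:** while turning, the torque rose about half as fast as the 4 N m per rad given. I put this down to the shallow grip flexing, so I trusted the measured torque over the angle.

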